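# Clear a stone-chip test panel and hold the coating gauge on its mark

### The job

Sweep the three stone chips off the white test panel into the blue catch tray with the orange scraper block, keeping the gripper and the gauge off the stones, and stand the scraper back on the bench. Then take the yellow coating gauge from its holder and hold it upright on the red dot of the panel's mark, the wide faces of its yellow grip parallel to the green line and its brass spring tip pressed gently about half-way in; never press it hard. The program finishes while you are still holding the gauge there; leave everything else on the bench where it stands.

Things in the scene. Friction and masses are not known exactly. Their poses are not given: they have to be found in the camera images.
- stage: Fixed test bed, yaw varies. Origin at bench level under the panel's centre. White panel 150 mm (x) by 130 mm (y), flat top 30 mm above the bench. A blue open tray adjoins its whole -x edge: x = -75 to -155 mm, 160 mm along y, floor 4 mm thick, rim 22 mm above the bench (8 mm below the panel top), no wall above the panel's edge: stones are swept along -x.
- panel_center (a point): Centre of the panel's top surface (axes as stage).
- tray_center (a point): Centre of the tray's inner floor, 113 mm from the panel centre along the stage's -x.
- spot (a point): Centre of the mark printed on the panel, at the panel's surface: a 32 mm green ring with a red 10 mm dot in the middle and a straight 70 mm green line through it. x runs along the green line, z is up. The mark is flat and its place and direction on the panel vary; a stone may lie on it at the start.
- stone1_center (a point): Centre (half-way up) of a dark brown stone chip, about 20 x 16 x 10 mm, 11 g, lying loose on the panel; its yaw is arbitrary.
- stone2_center (a point): Centre (half-way up) of a dark brown stone chip, about 20 x 16 x 10 mm, 11 g, lying loose on the panel; its yaw is arbitrary.
- stone3_center (a point): Centre (half-way up) of a dark brown stone chip, about 20 x 16 x 10 mm, 11 g, lying loose on the panel; its yaw is arbitrary.
- scraper_grip (a point): Centre of the scraper's upright orange grip, 42 mm above the underside. Grip 22 mm thick (x), 80 mm long (y), from 14 to 70 mm above the underside; grey rubber foot 28 mm (x) by 120 mm (y), 14 mm high. Loose, about 160 g, stands on its foot on the bench. Its x is the sweeping direction (either way), z is up.
- holder: Fixed grey stand for the gauge, 80 x 80 mm, origin under its centre; its top plate is 70 mm above the bench with a round 21 mm hole in the middle, open below. Stands on one side of the test bed, the scraper on the other; the sides swap.
- probe_grip (a point): Centre of the gauge's yellow grip, 30 mm (x) by 22 mm (y), 60 mm high; its wide faces are parallel to x, z points up, away from the tip. The spring tip's end lies 86 mm below this point when not pressed. The gauge is loose, about 170 g, and hangs upright in the holder, this point 106 mm above the bench; lift it 60 mm straight up to clear.
- probe_tip (a point): End of the gauge's brass spring tip, the face that touches the panel (axes as probe_grip).
- plunger (a joint): How far the spring tip is pushed into the gauge: 0 m out, 0.012 m fully in (hard stop). Spring 500 N/m with 0.5 N preload: half-way in (0.006 m) takes about 3.5 N.
- beaker_center (a point): Bystander: glass beaker, 68 mm across, 85 mm high; centre half-way up.
- jar_center (a point): Bystander: amber jar, 60 mm across, 80 mm high; centre half-way up.
- gauge_block_center (a point): Bystander: steel zero block, 50 x 40 x 12 mm; centre.
- vial_center (a point): Bystander: small glass vial with blue cap, 28 mm across, 50 mm high; centre half-way up.
- wash_bottle_center (a point): Bystander: white bottle, 68 mm across, 120 mm high; centre half-way up.
- stone1: The stone chip itself, origin at the centre of its underside.
- stone2: The stone chip itself, origin at the centre of its underside.
- stone3: The stone chip itself, origin at the centre of its underside.
- scraper: The scraper block itself; origin at the centre of its underside, axes as scraper_grip.
- probe: The whole coating gauge; from the top: yellow grip, black collar (32 mm across, 6 mm high, rests on the holder), steel barrel (18 mm across, 36 mm long), brass spring tip (8 mm across, 14 mm out). Origin on its axis 86 mm below the grip centre; axes as probe_grip.
Not all that is in view belongs to the job. Leave any purple or turquoise look-alike of the holder alone.

How it is judged:
On the way, in this order (a step that is already met when the one before it is completed fails the run):
1. the three stones lie in the catch tray (x of stone1_center in the frame of stage between -0.155 and -0.075 m and y of stone1_center in the frame of stage between -0.08 and 0.08 m and z of each of stone1_center, stone2_center, stone3_center in the frame of stage below 0.028 m and x of stone2_center in the frame of stage between -0.155 and -0.075 m and y of stone2_center in the frame of stage between -0.08 and 0.08 m and x of stone3_center in the frame of stage between -0.155 and -0.075 m and y of stone3_center in the frame of stage between -0.08 and 0.08 m), for 0.2 s.
2. the scraper stands upright on the bench, released (height (world z) of scraper_grip below 0.048 m and angle between scraper_grip's own z axis and vertical below 0.1 rad and contact force between scraper and the fingers below 0.05 N and contact force between scraper and stage below 0.05 N and linear speed of scraper below 0.02 m/s), for 0.2 s.
3. the gauge is lifted out of its holder (height (world z) of probe_tip above 0.06 m and contact force between probe and the fingers above 1 N), for 0.1 s.
At the end, for the whole second after the job is handed in: Gauge held still in the fingers, tip within 6 mm of the red dot, upright within 0.1 rad, wide faces within 0.18 rad of the green line, spring tip 3 to 9 mm in (1 to 7 N), clear of the holder; stones in the tray; scraper upright on the bench, released (all of step 1 and all of step 2 and horizontal distance between probe_tip and spot below 0.006 m and angle between probe_grip's own z axis and vertical below 0.1 rad and angle between the x axis of probe_grip and the x axis of spot, either way round below 0.18 rad and value of joint plunger between 0.003 and 0.009 m and contact force between probe and stage between 1 and 7 N and contact force between probe and the fingers above 1 N and contact force between probe and holder below 0.05 N and linear speed of probe below 0.02 m/s); the arm keeps its last pose, push and grip.
It fails at once if the gauge is pressed hard (over 15 N) on the panel (contact force between probe and stage above 15 N).
It fails at once if the gripper or the gauge touches a stone (contact force between any of stone1, stone2, stone3 and the fingers above 0.3 N or contact force between any of stone1, stone2, stone3 and the arm above 0.3 N or contact force between any of stone1, stone2, stone3 and probe above 0.3 N).
It fails at once if a bystander is moved more than 20 mm (distance of any of beaker_center, jar_center, gauge_block_center, vial_center, wash_bottle_center from where it was at the start of the episode above 0.02 m).
It also fails if it takes over 61 s, if anything falls off the work surface, if the arm or the gripper's body presses on something with over 40 N, if the wrist force passes 120 N, or if a joint passes its speed limit or range.

### The arm

A 6-joint arm with a two-finger parallel gripper is mounted at the origin on the work surface. World frame = base frame: x ahead of the robot, y to its left, z up, the work surface at z = 0. Lengths are in m, angles in rad, forces in N, time in s.
With the tool pointing down it reaches from about 0.3 to 0.85 m from the base axis. Payload 4.2 kg.
Tool frame: the origin (TCP) lies at the very end of the fingers, on their centre line; the grasp point (between the pads) lies 19 mm behind it (arm.pinch_z is the distance from the TCP to the grasp point, in m); z points along the fingers, y is the line along which they close (so a half turn about z gives the same grasp; the last joint's range is limited). The gripper opens to 91 mm and grips with 3 to 60 N. Pads are 32 mm wide; open, the fingers measure 118 mm over their backs; the gripper's body (76 mm by 178 mm) begins 60 mm behind the grasp point.
Start: joints at [-1.289, 0.32, 1.565, -0, 1.257, -0.02], TCP at [0.171, -0.549, 0.214] pointing down, gripper open.
Joint ranges: [-3.11, 3.11], [-0.84, 2.01], [0.21, 2.61], [-1.34, 4.49], [0.05, 2.63], [-2.56, 2.56]. Speed limits (rad/s): [2.57, 2.57, 3.14, 3.14, 3.14, 3.14].

### API

Orientations are given as a unit quaternion [x, y, z, w].
In Python, from workcell import observe, eyes, job, arm gives the robot as it stands. The module is installed in compiled form; this text tells all that it offers.
- The arm moves only by the shell command python3 -m handwheel 'ROWS' [FORCE]. ROWS is JSON, a list of rows, each an object of numbers: "dx", "dy", "dz": the shift along the tool's x, y, z in cm; "ax", "ay", "az": the turn, a rotation vector about the tool's x, y, z in rad; "claw": the opening, from 0 (shut) to 1 (fully open). A call has 1 to 8 rows; each row shifts and turns the commanded pose from where the row before left it, along the tool's axes as they then stand; what a row does not reach is not made up. A row lasts 1/8 s, in which the tool goes at most 62.5 mm and 10.7 degrees, less where a joint would pass 70% of its speed; a pose out of reach is approached as far as the arm can. A call is refused whole if a number of a shift passes 6.25 or a number of a turn 0.188, either way. A call with a gripper value outside its range is refused whole. The fingers move at their own pace and stop on an object; FORCE is the grip in N (left out, the last holds). Time passes only in rows, so rows that do not move let the fingers close. It gives the time, the measured TCP pose, the force, the opening and the grip force at its end, in the units of the state.
- observe(): the state, without advancing time (a new reading comes with each control period).
- eyes.capture(name): name is "side" or "top" or "wrist"; returns a dict with "img" (420x560x3 uint8, red, green, blue), "z_map" (420x560 float32, m along the optical axis (not along the pixel's ray), 0 where there is no reading), "vfov" (degrees; the focal length in pixels is half the picture's height over the tangent of half this angle, whatever the lens; pixels are square), "cx", "cy" (the principal point, pixels), "rvec" (rotation vector, rad) and "tvec" (3), from world to camera coordinates, as OpenCV has them. Camera axes: x right, y down, z forward; pixel columns grow to the right and rows downward; lengths in m; the calibration is good to about 2 mm. The wrist camera is an equidistant fisheye: a pixel r from the principal point sees the ray r / f radians off the axis. A picture is of the moment at which its call begins.
- job.job_done(): hands the job in; it is judged then, once.
The state is a dict: "time": time; "joint_positions": joint angles; "qd": joint speeds; "joint_torque": joint torques, N m; "position": TCP position; "tool_rot": TCP orientation; "contact_force": force on the tool from outside, world axes, zero at the start; "moment": the same for the moment, N m; "width": finger opening in m; "grasp_force": force on a finger pad.
Only numpy, scipy, OpenCV 4.12 (cv2) and the standard library are available. Lean on these libraries where they do the work, as an engineer would, in place of code of your own. Each camera call takes 0.05 s, during which the arm holds its last target. There are 200 camera calls.

## Working session

There is one attempt and no reset: what is moved stays moved. The work goes in short steps, Python scripts to look and compute and a shell command to move; the robot and the scene stay as the last step left them, time stands still between calls to the robot, and variables do not carry over. Pictures are saved under pics/ and viewed, at most 10 in all, crops included, and the job is handed in when it is done.

```bash
mkdir -p pics
cat > h.py <<'E'
import numpy as np, cv2
from workcell import observe, eyes, job, arm
from scipy.spatial.transform import Rotation as R
def cap(n,save=None):
    c=eyes.capture(n)
    if save: cv2.imwrite('pics/'+save,c['img'][:,:,::-1])
    np.savez('last_%s.npz'%n,**c)
    return c
def load(n): 
    d=np.load('last_%s.npz'%n); return {k:d[k] for k in d.files}
def ray(c,u,v,fish=False):
    f=210/np.tan(np.radians(float(c['vfov']))/2); x=(u-c['cx']);y=(v-c['cy'])
    if fish:
        r=np.hypot(x,y)+1e-9; t=r/f; d=np.array([x/r*np.sin(t),y/r*np.sin(t),np.cos(t)])
    else: d=np.array([x/f,y/f,1.])
    M=cv2.Rodrigues(np.array(c['rvec'],float))[0]; t=np.array(c['tvec'],float).ravel()
    return -M.T@t, M.T@d
def at_z(c,u,v,z,fish=False):
    o,d=ray(c,u,v,fish); return o+d*(z-o[2])/d[2]
def at_depth(c,u,v,fish=False):
    z=float(c['z_map'][int(v),int(u)]); o,d=ray(c,u,v,fish)
    M=cv2.Rodrigues(np.array(c['rvec'],float))[0]
    return o+d*z/(M@d)[2]
E
python3 - <<'E'
from h import *
a=cap('top','top0.png');b=cap('side','side0.png')
for c in(a,b): print(c['vfov'],c['cx'],c['cy'],c['rvec'],c['tvec'])
print(observe())
E
```

```text
48.87958814570263 278.3968591423408 209.77716024036576 [ 2.16119753 -2.17032653  0.10578636] [0.00507076 0.51887586 1.3643041 ]
46.46238864211138 269.80073220161825 209.01657443209524 [ 0.11118815 -2.82901472  1.27268928] [0.51699274 0.0713419  1.26000834]
{'time': 0.1, 'joint_positions': array([-1.28900720e+00,  3.20199127e-01,  1.56553127e+00, -1.55894432e-05,
        1.25740118e+00, -2.00226896e-02]), 'qd': array([-5.08774026e-04, -2.31489050e-03, -2.08232722e-03, -6.26678126e-04,
       -3.01539701e-04, -6.62743703e-05]), 'joint_torque': array([ 6.88837408e-04, -4.13332844e+01, -2.32509041e+01,  7.29544088e-02,
        4.21546062e-02, -6.50552329e-05]), 'position': array([ 0.17077902, -0.54858789,  0.21323093]), 'tool_rot': array([ 9.88634640e-01,  1.50336142e-01, -1.07771637e-04, -7.61909198e-04]), 'contact_force': array([ 0.21554607, -0.13728523, -0.0641495 ]), 'moment': array([-0.06021079, -0.02705376,  0.01130222]), 'grasp_force': 0.0, 'width': 0.09130661746255682}
```

View pics/top0.png

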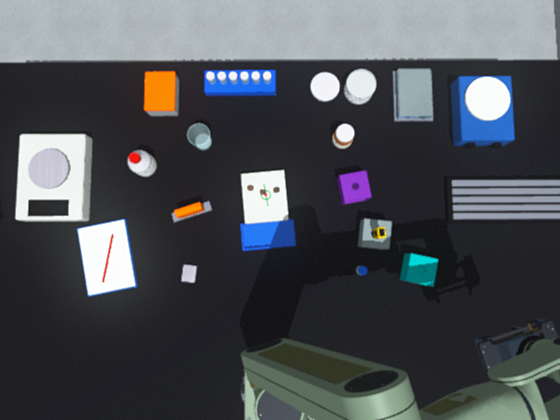

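View pics/side0.png

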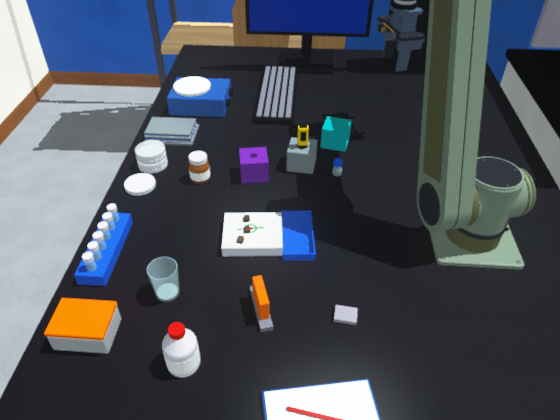

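The top picture shows the scraper at (190,211), the panel at (264,195) with stones near (250,188), (264,192) and (277,190), the tray at (268,235), and the grey holder with the gauge at (376,233).
Look-alikes: the orange box (161,92) vs the scraper, the red line on paper (107,257) vs the mark, and the purple (355,187) and turquoise (420,268) blocks vs the grey holder. My choices are the orange bar on a grey foot, the grey holder and the white panel.

Run:
```python
from h import *
a=load('top'); im=a['img'][:,:,::-1]
c=cv2.resize(im[160:260,165:300],None,fx=5.2,fy=5.2,interpolation=cv2.INTER_CUBIC)
d=cv2.resize(im[200:260,345:405],None,fx=4,fy=4,interpolation=cv2.INTER_CUBIC)
c=np.vstack([c]); cv2.imwrite('pics/crop1.png',c); print(c.shape)
for n,p,z in [('panel TL',(241,173),.03),('TR',(285,170),.03),('BR',(288,219),.03),('BL',(242,222),.03),('trayBL',(241,249),.022),('trayBR',(295,246),.022),('gaugetop',(379,233),.136)]:
    print(n,at_z(a,*p,z).round(4), at_depth(a,*p).round(4))
hsv=cv2.cvtColor(a['img'],cv2.COLOR_RGB2HSV)
def blob(lo,hi,box):
    m=cv2.inRange(hsv,lo,hi); k=np.zeros_like(m); x0,y0,x1,y1=box; k[y0:y1,x0:x1]=m[y0:y1,x0:x1]
    v,u=np.nonzero(k); P=np.array([at_depth(a,x,y) for x,y in zip(u,v)]); return u,v,P
for nm,lo,hi,box in [('orange',(5,150,120),(20,255,255),(165,190,220,230)),('yellow',(22,120,120),(35,255,255),(360,215,395,250))]:
    u,v,P=blob(lo,hi,box); P=P[P[:,2]>P[:,2].max()-.012]
    q=cv2.minAreaRect((P[:,:2]*1000).astype(np.float32)); print(nm,len(u),P.mean(0).round(4),q,P[:,2].max())
```

```text
(520, 702, 3)
panel TL [0.6311 0.1157 0.03  ] [ 6.367e-01  1.184e-01 -1.000e-04]
TR [ 0.6397 -0.0176  0.03  ] [ 0.6447 -0.0179  0.0034]
BR [ 0.4906 -0.0258  0.03  ] [ 0.4915 -0.026   0.0192]
BL [0.4822 0.1121 0.03  ] [ 0.4847  0.1147 -0.0015]
trayBL [0.4018 0.1154 0.022 ] [ 0.4023  0.1178 -0.0053]
trayBR [ 0.4101 -0.0464  0.022 ] [ 0.4107 -0.0472 -0.0036]
gaugetop [ 0.442  -0.2746  0.136 ] [ 0.4421 -0.2752  0.1335]
orange 282 [ 0.3756 -0.0046  1.4105] ((375.5757141113281, -4.5806965827941895), (0.0, 0.0), 0.0) 1.41049829481609
yellow 78 [ 0.3756 -0.0046  1.4105] ((375.5757141113281, -4.5806965827941895), (0.0, 0.0), 0.0) 1.41049829481609
```

View pics/crop1.png

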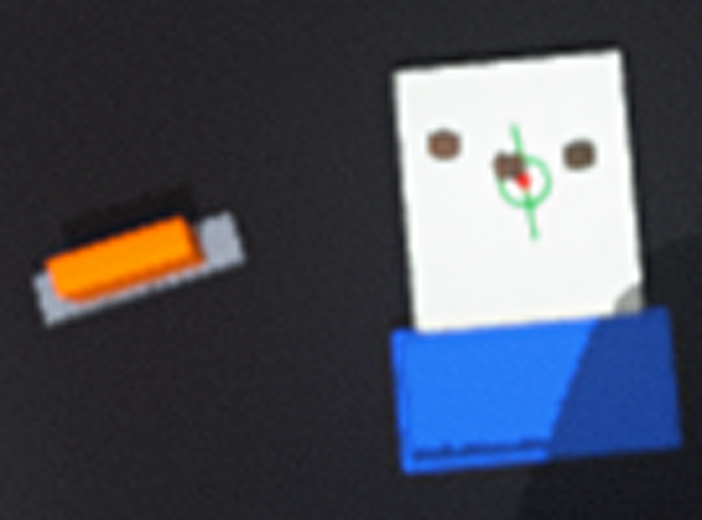

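The crop confirms the choices: scraper foot ends are at about (39,300) and (238,238), panel corners at (394,70), (621,50), (645,315) and (412,330). The stones are at (444,145), (509,165) and (579,155), with the dot at (524,181) and the line from (515,125) to (535,238).

```bash
cat >> h.py <<'E'
def theta(q): 
    x=R.from_quat(q).as_matrix()[:,0]; return np.arctan2(x[1],x[0])
def delta(goal,th=None,s=None):
    s=s or observe(); M=R.from_quat(s['tool_rot']).as_matrix()
    d=M.T@(np.array(goal)-s['position'])*100
    print('now',s['position'].round(4),'th',round(theta(s['tool_rot']),4),'tilt',M[:,2].round(4),'-> d cm',d.round(2), 'az' ,None if th is None else round((-(th-theta(s['tool_rot']))+np.pi)%(2*np.pi)-np.pi,3))
E
python3 - <<'E'
from h import *
a=load('top')
g=lambda x,y,z:at_z(a,165+(x+.5)/5.2-.5,160+(y+.5)/5.2-.5,z)
TL,TR,BR,BL=[g(*p,.03) for p in((394,70),(621,50),(645,315),(412,330))]
print('corners',TL,TR,BR,BL,'c',(TL+TR+BR+BL)/4)
x=TL+TR-BL-BR;y=TL+BL-TR-BR;print('yaw',np.arctan2(x[1],x[0]),np.arctan2(-y[0],y[1]), np.linalg.norm(x)/2,np.linalg.norm(y)/2)
c=(TL+TR+BR+BL)/4;X=x/np.linalg.norm(x);Y=np.array([-X[1],X[0],0])
for n,p,z in[('s',(444,145),.036),('s',(509,165),.036),('s',(579,155),.036),('spot',(524,181),.03)]:
    P=g(*p,z);print(n,P.round(4),'stage',((P-c)@X).round(4),((P-c)@Y).round(4))
l=g(515,125,.03)-g(535,238,.03);print('line',np.arctan2(l[1],l[0]))
A,B=g(39,300,.012),g(238,238,.012);print('scr',(A+B)/2,np.linalg.norm(A-B),'ydir',np.arctan2(*(A-B)[[1,0]]))
C=[g(*p,.07) for p in((45,262),(182,217))];print('griptop back edge',C,np.arctan2(*(C[0]-C[1])[[1,0]]))
s=(A+B)/2
delta([s[0],s[1],.2],np.arctan2(*(A-B)[[1,0]]))
E
```

```text
corners [0.63093384 0.11766179 0.03      ] [ 0.64209103 -0.01465847  0.03      ] [ 0.48710921 -0.02768532  0.03      ] [0.47902977 0.10659287 0.03      ] c [0.55979096 0.04547772 0.03      ]
yaw 0.07835627599329528 0.07203099994864698 0.1539152034929001 0.13364578228943486
s [0.5857 0.088  0.036 ] stage 0.0292 0.0404
s [0.5739 0.0504 0.036 ] stage 0.0144 0.0038
s [0.5795 0.01   0.036 ] stage 0.0169 -0.0369
spot [0.5653 0.042  0.03  ] stage 0.0052 -0.0039
line 0.17254534283213974
scr [0.5169006  0.26834061 0.012     ] 0.12153547721901112 ydir 1.8712215896734965
griptop back edge [array([0.51520799, 0.30971063, 0.07      ]), array([0.54030854, 0.23304382, 0.07      ])] 1.8871955351376444
now [ 0.1708 -0.5486  0.2132] th 0.3018 tilt [-4.0e-04  1.5e-03 -1.0e+00] -> d cm [ 57.33 -67.71   1.43] az -1.569
```

```bash
python3 -m handwheel '[{"dx":4,"dy":-4.7,"dz":-0.4},{"dx":4,"dy":-4.7,"dz":-0.4},{"dx":4,"dy":-4.7,"dz":-0.4},{"dx":4,"dy":-4.7},{"dx":4,"dy":-4.7},{"dx":4,"dy":-4.7},{"dx":4,"dy":-4.7},{"dx":4,"dy":-4.7}]' 
python3 -m handwheel '[{"dx":4,"dy":-4.7},{"dx":4,"dy":-4.7},{"dx":4,"dy":-4.7},{"dx":4,"dy":-4.7},{"dx":4,"dy":-4.7},{"az":-0.18},{"az":-0.18},{"az":-0.18}]'
python3 -m handwheel '[{"az":-0.18},{"az":-0.18},{"az":-0.18},{"az":-0.18},{"az":-0.18},{"az":-0.12},{"az":0}]'
python3 -c "
from h import *
delta([.517,.268,.16],1.88)"
```

```text
now [ 0.1708 -0.5486  0.2132] th 0.3018 tilt [-4.0e-04  1.5e-03 -1.0e+00] -> d cm [ 57.33 -67.67   5.43] az -1.578$[0]: bad value
$[0]: bad value
$[0]: bad value
```

```bash
python3 -m handwheel '[{"dx":4.0,"dy":-4.7,"dz":-0.4,"ax":0,"ay":0,"az":0,"claw":1}]'; echo; python3 -m handwheel '[{"dx":4.0,"dy":-4.7,"dz":-0.4,"claw":1}]'
```

```text
time: 0.22
position: [0.1947, -0.4938, 0.2166]
tool_rot: [0.989, 0.149, -0.0, -0.0]
contact_force: [1.5, 0.6, 0.6]
width: 0.0912
grasp_force: 0.0
$[0]: bad value
```

Every key is required in each row.

```bash
python3 -m handwheel '[{"dx":4,"dy":-4.7,"dz":-0.4,"ax":0,"ay":0,"az":0,"claw":1},{"dx":4,"dy":-4.7,"dz":-0.4,"ax":0,"ay":0,"az":0,"claw":1},{"dx":4,"dy":-4.7,"dz":0,"ax":0,"ay":0,"az":0,"claw":1},{"dx":4,"dy":-4.7,"dz":0,"ax":0,"ay":0,"az":0,"claw":1},{"dx":4,"dy":-4.7,"dz":0,"ax":0,"ay":0,"az":0,"claw":1},{"dx":4,"dy":-4.7,"dz":0,"ax":0,"ay":0,"az":0,"claw":1},{"dx":4,"dy":-4.7,"dz":0,"ax":0,"ay":0,"az":0,"claw":1},{"dx":4,"dy":-4.7,"dz":0,"ax":0,"ay":0,"az":0,"claw":1}]' 
python3 -m handwheel '[{"dx":4,"dy":-4.7,"dz":0,"ax":0,"ay":0,"az":0,"claw":1},{"dx":4,"dy":-4.7,"dz":0,"ax":0,"ay":0,"az":0,"claw":1},{"dx":4,"dy":-4.7,"dz":0,"ax":0,"ay":0,"az":0,"claw":1},{"dx":4,"dy":-4.7,"dz":0,"ax":0,"ay":0,"az":-0.18,"claw":1},{"dx":0,"dy":0,"dz":0,"ax":0,"ay":0,"az":-0.18,"claw":1},{"dx":0,"dy":0,"dz":0,"ax":0,"ay":0,"az":-0.18,"claw":1},{"dx":0,"dy":0,"dz":0,"ax":0,"ay":0,"az":-0.18,"claw":1},{"dx":0,"dy":0,"dz":0,"ax":0,"ay":0,"az":-0.18,"claw":1}]'
python3 -m handwheel '[{"dx":0,"dy":0,"dz":0,"ax":0,"ay":0,"az":-0.18,"claw":1},{"dx":0,"dy":0,"dz":0,"ax":0,"ay":0,"az":-0.18,"claw":1},{"dx":0,"dy":0,"dz":0,"ax":0,"ay":0,"az":-0.18,"claw":1},{"dx":0,"dy":0,"dz":0,"ax":0,"ay":0,"az":-0.14,"claw":1}]'
python3 -c "
from h import *
delta([.517,.268,.16],1.88)"
```

```text
time: 1.23
position: [0.3892, -0.0362, 0.2259]
tool_rot: [0.989, 0.15, 0.0, 0.0]
contact_force: [0.8, -0.2, -0.5]
width: 0.0911
grasp_force: 0.0
time: 2.22
position: [0.4855, 0.1889, 0.2254]
tool_rot: [0.823, 0.568, -0.001, -0.0]
contact_force: [0.1, 0.3, 0.3]
width: 0.0909
grasp_force: 0.0
time: 2.72
position: [0.4855, 0.1888, 0.2255]
tool_rot: [0.587, 0.81, -0.0, -0.0]
contact_force: [-0.5, -1.0, 0.2]
width: 0.0911
grasp_force: 0.0
now [0.4855 0.1888 0.2255] th 1.8867 tilt [-9.e-04 -4.e-04 -1.e+00] -> d cm [6.55 5.46 6.54] az 0.007
```

```bash
python3 -m handwheel '[{"dx":3.3,"dy":2.7,"dz":2.5,"ax":0,"ay":0,"az":0,"claw":1},{"dx":3.2,"dy":2.7,"dz":2.5,"ax":0,"ay":0,"az":0,"claw":1},{"dx":0,"dy":0,"dz":0,"ax":0,"ay":0,"az":0,"claw":1}]'
python3 - <<'E'
from h import *
c=cap('wrist'); print(c['vfov'],c['cx'],c['cy'])
cv2.imwrite('pics/w1.png',c['img'][:,:,::-1]); delta([.517,.268,.16],1.88)
M=cv2.Rodrigues(c['rvec'])[0];print(-M.T@c['tvec'],M)
E
```

```text
time: 3.1
position: [0.5166, 0.2686, 0.1729]
tool_rot: [0.588, 0.809, -0.002, -0.001]
contact_force: [0.6, -0.3, 0.1]
width: 0.0913
grasp_force: 0.0
65.70646984690485 280.8790577436843 213.3131996394189
now [0.5166 0.2676 0.1743] th 1.8834 tilt [-0.0032 -0.002  -1.    ] -> d cm [0.03 0.06 1.43] az 0.003
[0.49038332 0.3490176  0.34266571] [[ 0.95127624  0.30829412 -0.00531508]
 [ 0.29623881 -0.90902482  0.29311508]
 [ 0.08553411 -0.28040794 -0.95606239]]
```

View pics/w1.png

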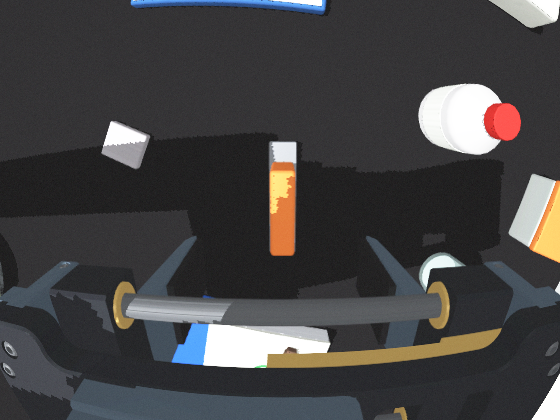

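The wrist view shows the scraper upright between the fingers, grip top from about (283,170) to (283,255), parallel to the pads; the far foot end is at (283,142).

Run:
```python
from h import *
c=load('wrist')
for p,z in[((282.5,168),.07),((283,255),.07),((270,255),.07),((296,255),.07),((271,172),.07),((295,172),.07),((283,142),.014)]: print(p,at_z(c,*p,z,True).round(4))
print(at_depth(c,283,230,True))
a,b=[at_z(c,*p,.07,True) for p in((282.5,168),(283,255))]
m=(a+b)/2; print(m,np.arctan2(*(a-b)[[1,0]]),np.linalg.norm(a-b)); delta([m[0],m[1],.031],np.arctan2(*(a-b)[[1,0]]))
```

```text
(282.5, 168) [0.5037 0.3076 0.07  ]
(283, 255) [0.529  0.2316 0.07  ]
(270, 255) [0.5176 0.2278 0.07  ]
(296, 255) [0.5403 0.2352 0.07  ]
(271, 172) [0.4955 0.3013 0.07  ]
(295, 172) [0.5149 0.3077 0.07  ]
(283, 142) [0.4987 0.3246 0.014 ]
[0.52159271 0.25416202 0.06807948]
[0.51634289 0.26959856 0.07      ] 1.8913800966108425 0.08014380185665647
now [0.5166 0.2676 0.1743] th 1.8834 tilt [-0.0032 -0.002  -1.    ] -> d cm [ 0.21  0.09 14.33] az -0.008
```

Well aligned; descending 14.3 cm and gripping.

```bash
python3 -m handwheel '[{"dx":0.1,"dy":0.05,"dz":4.5,"ax":0,"ay":0,"az":0,"claw":1},{"dx":0.1,"dy":0.05,"dz":4.5,"ax":0,"ay":0,"az":0,"claw":1},{"dx":0,"dy":0,"dz":3.5,"ax":0,"ay":0,"az":0,"claw":1},{"dx":0,"dy":0,"dz":1.8,"ax":0,"ay":0,"az":0,"claw":1},{"dx":0,"dy":0,"dz":0,"ax":0,"ay":0,"az":0,"claw":1},{"dx":0,"dy":0,"dz":0,"ax":0,"ay":0,"az":0,"claw":0.1},{"dx":0,"dy":0,"dz":0,"ax":0,"ay":0,"az":0,"claw":0.1},{"dx":0,"dy":0,"dz":0,"ax":0,"ay":0,"az":0,"claw":0.1}]' 40
python3 -m handwheel '[{"dx":0,"dy":0,"dz":0,"ax":0,"ay":0,"az":0,"claw":0.1},{"dx":0,"dy":0,"dz":0,"ax":0,"ay":0,"az":0,"claw":0.1}]' 40; python3 -c "
from h import *
delta([.517,.268,.031],1.88)"
```

```text
time: 4.15
position: [0.5181, 0.2697, 0.0338]
tool_rot: [0.589, 0.808, 0.001, 0.0]
contact_force: [0.4, 0.2, -0.7]
width: 0.0642
grasp_force: 0.0
time: 4.4
position: [0.5177, 0.2696, 0.033]
tool_rot: [0.589, 0.808, 0.0, 0.0]
contact_force: [0.3, -0.5, 0.4]
width: 0.0438
grasp_force: 0.0
now [0.5177 0.2696 0.033 ] th 1.8819 tilt [ 1.e-04 -1.e-04 -1.e+00] -> d cm [-0.13 -0.11  0.2 ] az 0.002
```

```bash
python3 -m handwheel '[{"dx":0,"dy":0,"dz":0,"ax":0,"ay":0,"az":0,"claw":0.1},{"dx":0,"dy":0,"dz":0,"ax":0,"ay":0,"az":0,"claw":0.1},{"dx":0,"dy":0,"dz":0,"ax":0,"ay":0,"az":0,"claw":0.1},{"dx":0,"dy":0,"dz":0,"ax":0,"ay":0,"az":0,"claw":0.1},{"dx":0,"dy":0,"dz":-2.5,"ax":0,"ay":0,"az":0,"claw":0.1},{"dx":0,"dy":0,"dz":-4,"ax":0,"ay":0,"az":0.12,"claw":0.1},{"dx":0,"dy":0,"dz":-1.5,"ax":0,"ay":0,"az":0.116,"claw":0.1},{"dx":0,"dy":0,"dz":0,"ax":0,"ay":0,"az":0,"claw":0.1}]' 40; python3 -c "
from h import *
delta([.6275,.0526,.11],1.646)"
```

```text
time: 5.4
position: [0.5183, 0.2699, 0.114]
tool_rot: [0.68, 0.734, 0.001, 0.001]
contact_force: [0.3, -0.3, -2.0]
width: 0.0221
grasp_force: 40.0
now [0.5183 0.2699 0.114 ] th 1.6472 tilt [ 0.0024  0.0011 -1.    ] -> d cm [-22.5    9.23   0.4 ] az 0.001
```

```bash
python3 -m handwheel '[{"dx":-4.5,"dy":1.85,"dz":0,"ax":0,"ay":0,"az":0,"claw":0.1},{"dx":-4.5,"dy":1.85,"dz":0,"ax":0,"ay":0,"az":0,"claw":0.1},{"dx":-4.5,"dy":1.85,"dz":0,"ax":0,"ay":0,"az":0,"claw":0.1},{"dx":-4.5,"dy":1.85,"dz":0,"ax":0,"ay":0,"az":0,"claw":0.1},{"dx":-4.5,"dy":1.85,"dz":0,"ax":0,"ay":0,"az":0,"claw":0.1},{"dx":0,"dy":0,"dz":0,"ax":0,"ay":0,"az":0,"claw":0.1},{"dx":0,"dy":0,"dz":0,"ax":0,"ay":0,"az":0,"claw":0.1}]' 40
python3 - <<'E'
from h import *
delta([.6275,.0526,.0645],1.646)
w=cap('wrist')['img'];s=cap('side')['img']
s=cv2.resize(s[170:280,180:340],(560,385),interpolation=cv2.INTER_CUBIC)
t=cap('top')['img'];t=cv2.resize(t[150:260,200:340],(400,314))
cv2.imwrite('pics/w2.png',np.vstack([cv2.resize(w,(400,300)),cv2.resize(s,(400,275))])[:,:,::-1])
E
```

```text
time: 6.28
position: [0.6257, 0.0522, 0.1115]
tool_rot: [0.68, 0.733, -0.001, -0.001]
contact_force: [-0.5, -0.4, -2.2]
width: 0.0218
grasp_force: 40.0
now [0.6257 0.0522 0.1115] th 1.6463 tilt [-3.e-03  3.e-04 -1.e+00] -> d cm [0.02 0.19 4.7 ] az 0.0
```

View pics/w2.png

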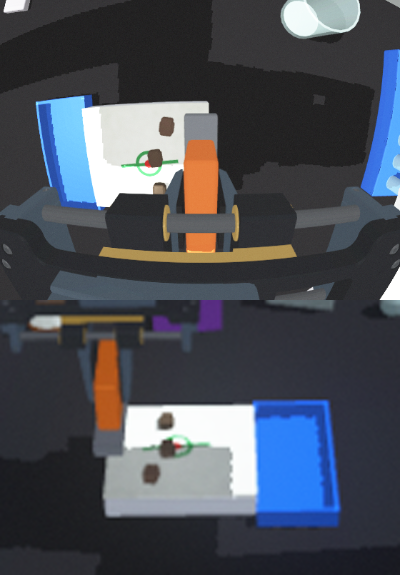

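The scraper is held over the panel's far edge, and the stones (wrist view (167,126), (155,157), (160,188)) all lie on its tray side. Lowering.

```bash
python3 -m handwheel '[{"dx":0,"dy":0.2,"dz":2.5,"ax":0,"ay":0,"az":0,"claw":0.1},{"dx":0,"dy":0,"dz":1.6,"ax":0,"ay":0,"az":0,"claw":0.1},{"dx":0,"dy":0,"dz":0.4,"ax":0,"ay":0,"az":0,"claw":0.1},{"dx":0,"dy":0,"dz":0,"ax":0,"ay":0,"az":0,"claw":0.1},{"dx":0,"dy":0,"dz":0,"ax":0,"ay":0,"az":0,"claw":0.1}]' 40; python3 -m handwheel '[{"dx":0,"dy":0,"dz":0.15,"ax":0,"ay":0,"az":0,"claw":0.1},{"dx":0,"dy":0,"dz":0,"ax":0,"ay":0,"az":0,"claw":0.1}]'
```

```text
time: 7.05
position: [0.6293, 0.0524, 0.0687]
tool_rot: [0.68, 0.733, 0.001, 0.001]
contact_force: [-0.4, -0.1, -0.7]
width: 0.0221
grasp_force: 40.0
time: 7.3
position: [0.6288, 0.0522, 0.0666]
tool_rot: [0.68, 0.733, 0.0, 0.0]
contact_force: [-0.8, 1.2, -1.8]
width: 0.0219
grasp_force: 40.0
```

```bash
python3 -m handwheel '[{"dx":0,"dy":0,"dz":0.2,"ax":0,"ay":0,"az":0,"claw":0.1},{"dx":0,"dy":-0.8,"dz":0,"ax":0,"ay":0,"az":0,"claw":0.1},{"dx":0,"dy":-1,"dz":0,"ax":0,"ay":0,"az":0,"claw":0.1},{"dx":0,"dy":-1,"dz":0,"ax":0,"ay":0,"az":0,"claw":0.1},{"dx":0,"dy":-1,"dz":0,"ax":0,"ay":0,"az":0,"claw":0.1},{"dx":0,"dy":-1,"dz":0,"ax":0,"ay":0,"az":0,"claw":0.1},{"dx":0,"dy":-1,"dz":0,"ax":0,"ay":0,"az":0,"claw":0.1},{"dx":0,"dy":0,"dz":0,"ax":0,"ay":0,"az":0,"claw":0.1}]'
python3 - <<'E'
from h import *
delta([.465,.0385,.0645],1.646)
w=cap('wrist')['img'];s=cap('side')['img']
s=cv2.resize(s[170:280,180:340],(560,385),interpolation=cv2.INTER_CUBIC)
cv2.imwrite('pics/w3.png',np.vstack([cv2.resize(w,(400,300)),cv2.resize(s,(400,275))])[:,:,::-1])
E
```

```text
time: 8.3
position: [0.57, 0.0478, 0.0645]
tool_rot: [0.68, 0.733, -0.0, -0.0]
contact_force: [0.0, 0.7, -1.2]
width: 0.0218
grasp_force: 40.0
now [0.57   0.0478 0.0645] th 1.6458 tilt [-6.e-04 -1.e-04 -1.e+00] -> d cm [-1.400e-01 -1.054e+01  1.000e-02] az -0.0
```

View pics/w3.png

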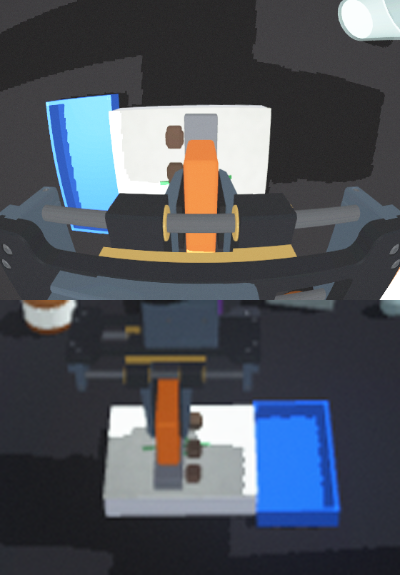

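The three stones lie along the front of the foot (side view (195,420), (194,447) and (192,472)) and are moving. Sweeping on.

```bash
python3 -m handwheel '[{"dx":0,"dy":-1,"dz":0,"ax":0,"ay":0,"az":0,"claw":0.1},{"dx":0,"dy":-1.2,"dz":0,"ax":0,"ay":0,"az":0,"claw":0.1},{"dx":0,"dy":-1.2,"dz":0,"ax":0,"ay":0,"az":0,"claw":0.1},{"dx":0,"dy":-1.2,"dz":0,"ax":0,"ay":0,"az":0,"claw":0.1},{"dx":0,"dy":-1.2,"dz":0,"ax":0,"ay":0,"az":0,"claw":0.1},{"dx":0,"dy":-1.2,"dz":0,"ax":0,"ay":0,"az":0,"claw":0.1},{"dx":0,"dy":-1.2,"dz":0,"ax":0,"ay":0,"az":0,"claw":0.1},{"dx":0,"dy":-1.2,"dz":0,"ax":0,"ay":0,"az":0,"claw":0.1}]'; 
python3 -m handwheel '[{"dx":0,"dy":-1.2,"dz":0,"ax":0,"ay":0,"az":0,"claw":0.1},{"dx":0,"dy":0,"dz":0,"ax":0,"ay":0,"az":0,"claw":0.1},{"dx":0,"dy":0,"dz":-1.5,"ax":0,"ay":0,"az":0,"claw":0.1},{"dx":0,"dy":0,"dz":-4.5,"ax":0,"ay":0,"az":0,"claw":0.1},{"dx":0,"dy":3,"dz":-3,"ax":0,"ay":0,"az":0,"claw":0.1},{"dx":2,"dy":4,"dz":0,"ax":0,"ay":0,"az":0,"claw":0.1},{"dx":4,"dy":3,"dz":0,"ax":0,"ay":0,"az":0,"claw":0.1},{"dx":0,"dy":0,"dz":0,"ax":0,"ay":0,"az":0,"claw":0.1}]'
python3 - <<'E'
from h import *
delta([.5163,.2696,.113],1.882)
t=cap('top')['img'];s=cap('side')['img']
t=cv2.resize(t[160:260,200:340],(560,400),interpolation=cv2.INTER_CUBIC)
s=cv2.resize(s[190:270,200:340],(350,200),interpolation=cv2.INTER_CUBIC)
cv2.imwrite('pics/w4.png',np.vstack([t,cv2.copyMakeBorder(s,0,0,0,210,0)])[:,:,::-1])
E
```

```text
time: 9.4
position: [0.4763, 0.0408, 0.0644]
tool_rot: [0.68, 0.733, -0.0, 0.0]
contact_force: [-0.2, 0.3, -1.9]
width: 0.0217
grasp_force: 40.0
time: 10.4
position: [0.5627, 0.1097, 0.1541]
tool_rot: [0.679, 0.734, 0.001, 0.0]
contact_force: [0.2, -0.9, -1.7]
width: 0.0216
grasp_force: 40.0
now [0.5627 0.1097 0.1541] th 1.6485 tilt [ 1.8e-03  9.0e-04 -1.0e+00] -> d cm [16.3  -3.39  4.12] az -0.234
```

View pics/w4.png

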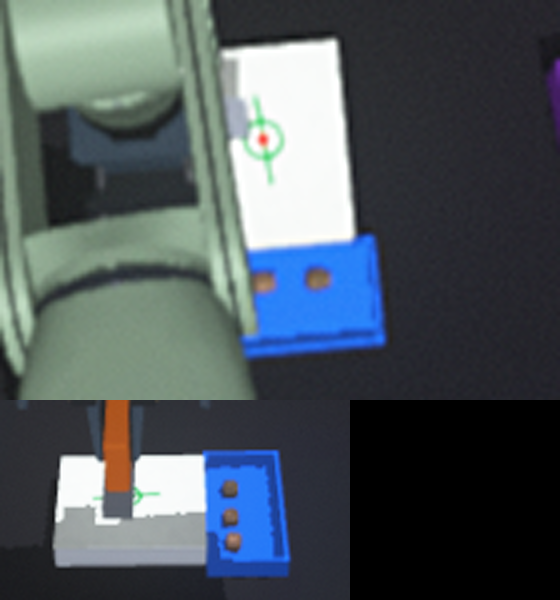

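All three stones are in the tray (side crop (230,489), (230,517), (233,542)) and the mark is clear: dot at (263,140), line (257,97)–(270,183). Returning the scraper to the bench.

```bash
python3 -m handwheel '[{"dx":5.5,"dy":-1.1,"dz":0,"ax":0,"ay":0,"az":0,"claw":0.1},{"dx":5.5,"dy":-1.1,"dz":0,"ax":0,"ay":0,"az":0,"claw":0.1},{"dx":5.3,"dy":-1.2,"dz":2,"ax":0,"ay":0,"az":0,"claw":0.1},{"dx":0,"dy":0,"dz":5,"ax":0,"ay":0,"az":0,"claw":0.1},{"dx":0,"dy":0,"dz":3.5,"ax":0,"ay":0,"az":0,"claw":0.1},{"dx":0,"dy":0,"dz":1,"ax":0,"ay":0,"az":0,"claw":0.1},{"dx":0,"dy":0,"dz":0,"ax":0,"ay":0,"az":0,"claw":0.1},{"dx":0,"dy":0,"dz":0,"ax":0,"ay":0,"az":0,"claw":0.1}]'
python3 - <<'E'
from h import *
delta([.5163,.2696,.033])
c=load('top')
f=lambda x,y:at_z(c,200+(x+.5)/4-.5,160+(y+.5)/4-.5,.03)
print('spot',f(263,140)); l=f(257,97)-f(270,183);print(np.arctan2(l[1],l[0]))
E
```

```text
time: 11.5
position: [0.5156, 0.2674, 0.0412]
tool_rot: [0.68, 0.733, 0.002, 0.001]
contact_force: [0.9, 0.5, -1.6]
width: 0.0221
grasp_force: 40.0
now [0.5156 0.2674 0.0412] th 1.6451 tilt [ 0.003   0.0014 -1.    ] -> d cm [0.21 0.08 0.82] az None
spot [0.5646559  0.04193826 0.03      ]
0.14764511065475308
```

```bash
python3 -m handwheel '[{"dx":0,"dy":0,"dz":0.4,"ax":0,"ay":0,"az":0,"claw":0.1},{"dx":0,"dy":0,"dz":0.25,"ax":0,"ay":0,"az":0,"claw":0.1},{"dx":0,"dy":0,"dz":0,"ax":0,"ay":0,"az":0,"claw":0.1}]'; python3 -m handwheel '[{"dx":0,"dy":0,"dz":0.15,"ax":0,"ay":0,"az":0,"claw":0.1},{"dx":0,"dy":0,"dz":0.0,"ax":0,"ay":0,"az":0,"claw":0.1}]'
```

```text
time: 11.88
position: [0.5142, 0.2672, 0.0329]
tool_rot: [0.68, 0.733, -0.0, -0.0]
contact_force: [-0.4, 0.2, -1.7]
width: 0.0215
grasp_force: 40.0
time: 12.12
position: [0.5144, 0.2673, 0.0327]
tool_rot: [0.68, 0.733, 0.0, 0.0]
contact_force: [-2.0, -1.1, 5.3]
width: 0.0218
grasp_force: 40.0
```

```bash
python3 -m handwheel '[{"dx":0,"dy":0,"dz":0,"ax":0,"ay":0,"az":0,"claw":0.6},{"dx":0,"dy":0,"dz":0,"ax":0,"ay":0,"az":0,"claw":1},{"dx":0,"dy":0,"dz":0,"ax":0,"ay":0,"az":0,"claw":1},{"dx":0,"dy":0,"dz":0,"ax":0,"ay":0,"az":0,"claw":1},{"dx":0,"dy":0,"dz":-4,"ax":0,"ay":0,"az":0,"claw":1},{"dx":0,"dy":0,"dz":-6,"ax":0,"ay":0,"az":0,"claw":1},{"dx":0,"dy":0,"dz":-6,"ax":0,"ay":0,"az":0,"claw":1},{"dx":-4,"dy":0,"dz":-4,"ax":0,"ay":0,"az":0,"claw":1}]'; python3 -c "
from h import *
delta([.442,-.275,.24])
c=load('side');print(c['tvec'])"
```

```text
time: 13.12
position: [0.5181, 0.2289, 0.2345]
tool_rot: [0.679, 0.734, 0.002, 0.001]
contact_force: [0.6, -0.1, -0.3]
width: 0.091
grasp_force: 0.0
now [0.5181 0.2289 0.2345] th 1.6491 tilt [ 0.004   0.0022 -1.    ] -> d cm [-49.64 -11.53  -0.7 ] az None
[0.51699274 0.0713419  1.26000834]
```

```bash
python3 -m handwheel '[{"dx":-6,"dy":-1.4,"dz":-0.1,"ax":0,"ay":0,"az":0,"claw":1},{"dx":-6,"dy":-1.4,"dz":0,"ax":0,"ay":0,"az":0,"claw":1},{"dx":-6,"dy":-1.4,"dz":0,"ax":0,"ay":0,"az":0,"claw":1},{"dx":-6,"dy":-1.4,"dz":0,"ax":0,"ay":0,"az":0,"claw":1},{"dx":-6,"dy":-1.4,"dz":0,"ax":0,"ay":0,"az":0,"claw":1},{"dx":-6,"dy":-1.4,"dz":0,"ax":0,"ay":0,"az":0,"claw":1},{"dx":-6,"dy":-1.4,"dz":0,"ax":0,"ay":0,"az":0,"claw":1},{"dx":-6,"dy":-1.4,"dz":0,"ax":0,"ay":0,"az":0,"claw":1}]'
python3 - <<'E'
from h import *
c=cap('wrist','w5.png');cap('side')
delta([.442,-.275,.24],.15)
t=cap('top')['img']
E
```

```text
time: 14.12
position: [0.441, -0.2616, 0.2326]
tool_rot: [0.68, 0.733, 0.0, 0.0]
contact_force: [1.3, 0.6, -0.1]
width: 0.0912
grasp_force: 0.0
now [ 0.4405 -0.2649  0.2322] th 1.6393 tilt [-3.0e-04 -2.5e-03 -1.0e+00] -> d cm [-1.02  0.08 -0.78] az 1.489
```

View pics/w5.png

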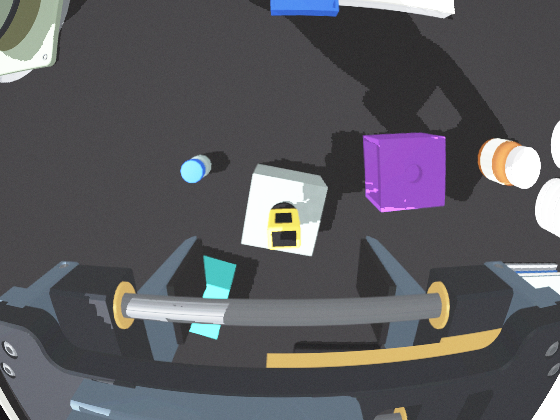

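The wrist view shows the gauge upright in the grey holder at about (285,230), with the purple (405,170) and turquoise (213,295) look-alikes apart from it. One enlarged crop to read its top.

Run:
```python
from h import *
c=load('wrist')['img'][195:260,235:335,::-1]; cv2.imwrite('pics/c5.png',cv2.resize(c,None,fx=8,fy=8,interpolation=cv2.INTER_CUBIC))
```

```text
(no output)
```

View pics/c5.png

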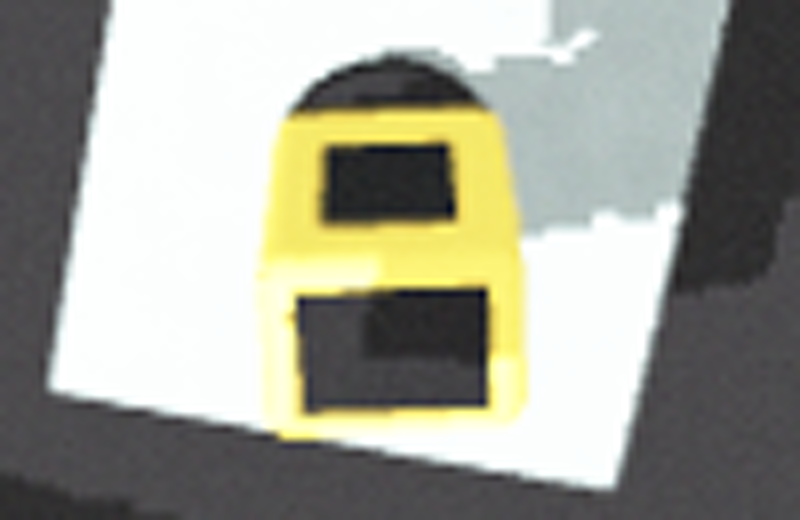

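The top face has corners at about (260,262), (525,255), (520,420) and (278,437) in the crop, with the wide side running horizontally.

Run:
```python
from h import *
c=load('wrist')
P=[at_z(c,235+(x+.5)/8-.5,195+(y+.5)/8-.5,.136,True) for x,y in((260,262),(525,255),(520,420),(278,437))]
P=np.array(P);print(P.round(4),np.linalg.norm(np.roll(P,-1,0)-P,axis=1));m=P.mean(0);print(m)
for d in(P[1]-P[0],P[2]-P[3]):print(np.arctan2(d[1],d[0]))
# holder lower corners check
g=np.arctan2(*(P[1]-P[0]+P[2]-P[3])[[1,0]]); print('yaw',g); delta([m[0],m[1],.19],g)
```

```text
[[ 0.4286 -0.2726  0.136 ]
 [ 0.4572 -0.2697  0.136 ]
 [ 0.4585 -0.2891  0.136 ]
 [ 0.4318 -0.2932  0.136 ]] [0.02879702 0.01945718 0.02699124 0.02076509]
[ 0.44401409 -0.2811546   0.136     ]
0.1025146758625904
0.1503161732857025
yaw 0.1256416481265518
now [ 0.4409 -0.262   0.2321] th 1.6408 tilt [-4.e-04  2.e-04 -1.e+00] -> d cm [-1.94  0.18  4.21] az 1.515
```

```bash
python3 -m handwheel '[{"dx":-1,"dy":0.1,"dz":1,"ax":0,"ay":0,"az":0.185,"claw":1},{"dx":0,"dy":0,"dz":1,"ax":0,"ay":0,"az":0.185,"claw":1},{"dx":0,"dy":0,"dz":0,"ax":0,"ay":0,"az":0.185,"claw":1},{"dx":0,"dy":0,"dz":0,"ax":0,"ay":0,"az":0.185,"claw":1},{"dx":0,"dy":0,"dz":0,"ax":0,"ay":0,"az":0.185,"claw":1},{"dx":0,"dy":0,"dz":0,"ax":0,"ay":0,"az":0.185,"claw":1},{"dx":0,"dy":0,"dz":0,"ax":0,"ay":0,"az":0.185,"claw":1},{"dx":0,"dy":0,"dz":0,"ax":0,"ay":0,"az":0.185,"claw":1}]';python3 -m handwheel '[{"dx":0,"dy":0,"dz":0,"ax":0,"ay":0,"az":0.04,"claw":1},{"dx":0,"dy":0,"dz":0,"ax":0,"ay":0,"az":0,"claw":1}]'
python3 - <<'E'
from h import *
c=cap('wrist')
delta([.444,-.281,.093],.12)
w=c['img'];cv2.imwrite('pics/c6.png',cv2.resize(w[120:300,180:390],None,fx=3.6,fy=3.6,interpolation=cv2.INTER_CUBIC)[:600,:,::-1])
E
```

```text
time: 15.28
position: [0.4437, -0.2678, 0.2124]
tool_rot: [0.997, 0.081, -0.0, -0.0]
contact_force: [-0.2, 0.4, 1.2]
width: 0.091
grasp_force: 0.0
time: 15.52
position: [0.4436, -0.2681, 0.2124]
tool_rot: [0.998, 0.064, -0.0, -0.0]
contact_force: [0.6, 1.1, -0.8]
width: 0.0912
grasp_force: 0.0
now [ 0.4436 -0.2683  0.2124] th 0.128 tilt [-1.e-04  4.e-04 -1.e+00] -> d cm [-0.12  1.27 11.94] az 0.008
```

View pics/c6.png

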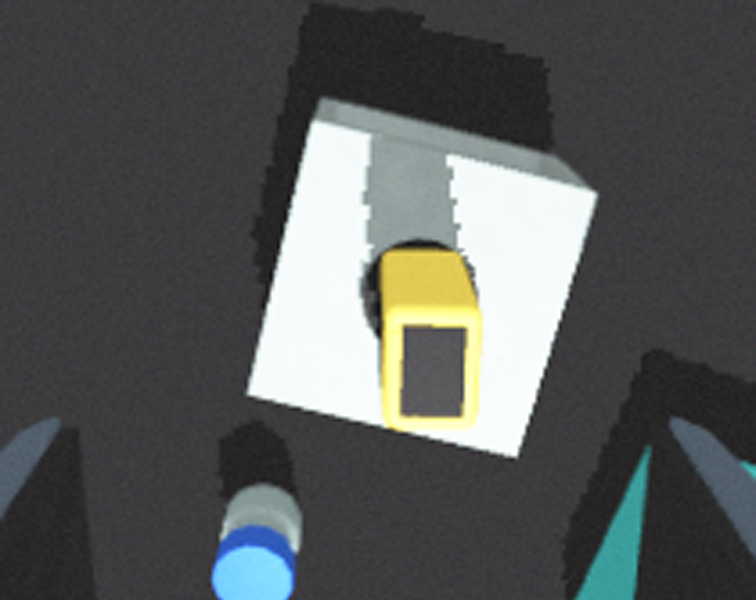

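The gauge's top face spans about (387,312)–(478,430), square to the fingers. Its centre (433,370) is a little right of the finger centre line.

Run:
```python
from h import *
c=load('wrist')
g=lambda x,y:at_z(c,180+(x+.5)/3.6-.5,120+(y+.5)/3.6-.5,.136,True)
P=np.array([g(*p) for p in((387,312),(480,312),(479,428),(388,430))]);print(P.round(4));m=P.mean(0)
for d in(P[0]-P[3],P[1]-P[2]):print(np.arctan2(d[1],d[0]))
print(m);delta([m[0],m[1],.093])
```

```text
[[ 0.4564 -0.2704  0.136 ]
 [ 0.459  -0.2907  0.136 ]
 [ 0.432  -0.2948  0.136 ]
 [ 0.429  -0.2744  0.136 ]]
0.14222201244820548
0.1505682005906108
[ 0.44411469 -0.2825495   0.136     ]
now [ 0.4436 -0.2683  0.2124] th 0.128 tilt [-1.e-04  4.e-04 -1.e+00] -> d cm [-0.13  1.42 11.94] az None
```

```bash
python3 -m handwheel '[{"dx":-0.1,"dy":1.4,"dz":0,"ax":0,"ay":0,"az":-0.017,"claw":1},{"dx":0,"dy":0,"dz":4,"ax":0,"ay":0,"az":0,"claw":1},{"dx":0,"dy":0,"dz":4,"ax":0,"ay":0,"az":0,"claw":0.8},{"dx":0,"dy":0,"dz":2.7,"ax":0,"ay":0,"az":0,"claw":0.6},{"dx":0,"dy":0,"dz":1.2,"ax":0,"ay":0,"az":0,"claw":0.5},{"dx":0,"dy":0,"dz":0,"ax":0,"ay":0,"az":0,"claw":0.1},{"dx":0,"dy":0,"dz":0,"ax":0,"ay":0,"az":0,"claw":0.1},{"dx":0,"dy":0,"dz":0,"ax":0,"ay":0,"az":0,"claw":0.1}]' 30;python3 -m handwheel '[{"dx":0,"dy":0,"dz":0,"ax":0,"ay":0,"az":0,"claw":0.1},{"dx":0,"dy":0,"dz":0,"ax":0,"ay":0,"az":0,"claw":0.1}]' 30; python3 -c "
from h import *
delta([.4441,-.2825,.093],.145)"
```

```text
time: 16.58
position: [0.4448, -0.284, 0.0946]
tool_rot: [0.997, 0.071, 0.001, 0.001]
contact_force: [-1.4, 0.2, -0.4]
width: 0.0338
grasp_force: 0.0
time: 16.82
position: [0.4443, -0.2837, 0.0941]
tool_rot: [0.997, 0.071, 0.0, 0.0]
contact_force: [-0.2, -0.2, 2.9]
width: 0.022
grasp_force: 30.0
now [ 0.4443 -0.2837  0.0941] th 0.1427 tilt [ 8.e-04 -5.e-04 -1.e+00] -> d cm [-0.   -0.12  0.11] az -0.002
```

```bash
python3 -m handwheel '[{"dx":0,"dy":0,"dz":-1.5,"ax":0,"ay":0,"az":0,"claw":0.1},{"dx":0,"dy":0,"dz":-3,"ax":0,"ay":0,"az":0,"claw":0.1},{"dx":0,"dy":0,"dz":-3.5,"ax":0,"ay":0,"az":0,"claw":0.1},{"dx":0,"dy":0,"dz":-1.5,"ax":0,"ay":0,"az":0,"claw":0.1},{"dx":0,"dy":0,"dz":0,"ax":0,"ay":0,"az":0,"claw":0.1},{"dx":0,"dy":0,"dz":0,"ax":0,"ay":0,"az":0,"claw":0.1}]' 30; python3 -c "
from h import *
delta([.5647,.0420,.189],.155)"
```

```text
time: 17.58
position: [0.4433, -0.283, 0.1871]
tool_rot: [0.997, 0.071, -0.001, -0.001]
contact_force: [0.1, -0.0, -2.6]
width: 0.0219
grasp_force: 30.0
now [ 0.4433 -0.283   0.1871] th 0.1428 tilt [-0.0023  0.0015 -1.    ] -> d cm [ 16.64 -30.44  -0.17] az -0.012
```

```bash
python3 -m handwheel '[{"dx":2.4,"dy":-4.4,"dz":0,"ax":0,"ay":0,"az":-0.012,"claw":0.1},{"dx":2.4,"dy":-4.4,"dz":0,"ax":0,"ay":0,"az":0,"claw":0.1},{"dx":2.4,"dy":-4.4,"dz":0,"ax":0,"ay":0,"az":0,"claw":0.1},{"dx":2.4,"dy":-4.4,"dz":0,"ax":0,"ay":0,"az":0,"claw":0.1},{"dx":2.4,"dy":-4.4,"dz":0,"ax":0,"ay":0,"az":0,"claw":0.1},{"dx":2.4,"dy":-4.4,"dz":0,"ax":0,"ay":0,"az":0,"claw":0.1},{"dx":2,"dy":-3.7,"dz":2,"ax":0,"ay":0,"az":0,"claw":0.1},{"dx":0,"dy":0,"dz":2,"ax":0,"ay":0,"az":0,"claw":0.1}]';python3 -m handwheel '[{"dx":0,"dy":0,"dz":1,"ax":0,"ay":0,"az":0,"claw":0.1},{"dx":0,"dy":0,"dz":0,"ax":0,"ay":0,"az":0,"claw":0.1},{"dx":0,"dy":0,"dz":0,"ax":0,"ay":0,"az":0,"claw":0.1}]'
python3 - <<'E'
from h import *
delta([.5647,.0420,.112],.155)
w=cap('wrist')['img'];s=cap('side')['img']
a=cv2.resize(w[150:290,190:370],(540,420),interpolation=cv2.INTER_CUBIC); b=cv2.resize(s[190:262,200:340],(350,180),interpolation=cv2.INTER_CUBIC)
cv2.imwrite('pics/w7.png',np.vstack([a,cv2.copyMakeBorder(b,0,0,0,190,0)])[:,:,::-1])
E
```

```text
time: 18.58
position: [0.5604, 0.0417, 0.1463]
tool_rot: [0.997, 0.079, -0.001, -0.0]
contact_force: [-0.6, -0.4, -2.3]
width: 0.0219
grasp_force: 30.0
time: 18.95
position: [0.5607, 0.0384, 0.139]
tool_rot: [0.997, 0.077, 0.001, 0.0]
contact_force: [0.2, -0.7, -2.0]
width: 0.0216
grasp_force: 30.0
now [0.5607 0.0384 0.139 ] th 0.1538 tilt [ 1.e-03 -1.e-04 -1.e+00] -> d cm [ 0.45 -0.3   2.7 ] az -0.001
```

View pics/w7.png

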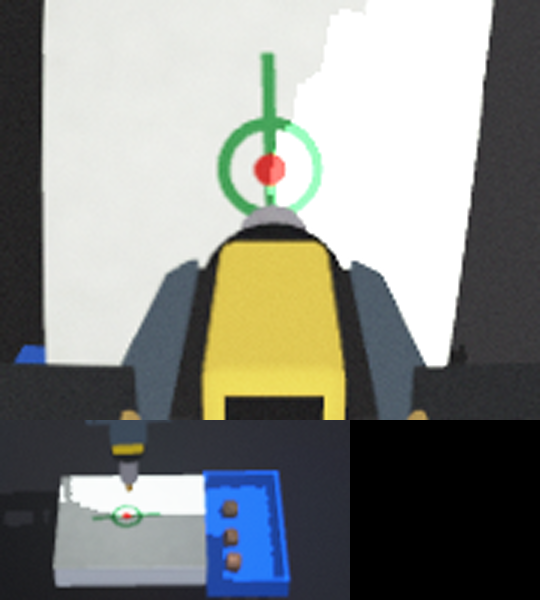

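The wrist view shows the dot at (270,169), the line from (267,55) to (270,200) almost parallel to the gauge, and the gauge's front face bottom edge at (272,240). The side view shows the gauge hanging over the mark and the stones still in the tray.

Run:
```python
from h import *
c=load('wrist'); g=lambda x,y,z:at_z(c,190+(x+.5)/3-.5,150+(y+.5)/3-.5,z,True)
s=observe(); zt=s['position'][2]-.0741; X=np.array([np.cos(.154),np.sin(.154),0])
d=g(270,169,.03); print('dot',d)
l=g(267,55,.03)-g(270,200,.03);print('line',np.arctan2(l[1],l[0]))
f=g(272,240,zt+.056); print('axis from bottom edge',f-.015*X)
f=g(275,367,zt+.116); print('axis from top edge',f-.015*X)
cs=load('side');h=lambda x,y,z:at_z(cs,200+(x+.5)/2.5-.5,190+(y+.5)/2.5-.5,z)
print('side dot',h(127,516-420,.03),'tip',h(129,489-420,zt))
delta([d[0],d[1],.108],.155)
# side camera: blob centroids
hs=cv2.cvtColor(c['img'],cv2.COLOR_RGB2HSV)[190:225,260:300]
m=(cv2.inRange(hs,(0,120,120),(8,255,255))|cv2.inRange(hs,(172,120,120),(180,255,255)));v,u=np.nonzero(m);print(len(u),at_z(c,u.mean()+260,v.mean()+190,.03,True))
```

```text
dot [0.56388582 0.04096616 0.03      ]
line 0.17265305273058612
axis from bottom edge [0.55967614 0.03950339 0.12116883]
axis from top edge [0.56162491 0.03922935 0.18116883]
side dot [0.56440168 0.04206777 0.03      ] tip [0.56157297 0.03955558 0.06516883]
now [0.5608 0.0385 0.1393] th 0.1539 tilt [ 0.0016  0.     -1.    ] -> d cm [ 0.34 -0.2   3.13] az -0.001
77 [0.56387528 0.04119083 0.03      ]
```

```bash
python3 -m handwheel '[{"dx":0.33,"dy":-0.15,"dz":1,"ax":0,"ay":0,"az":-0.01,"claw":0.1},{"dx":0,"dy":0,"dz":1.2,"ax":0,"ay":0,"az":0,"claw":0.1},{"dx":0,"dy":0,"dz":0.8,"ax":0,"ay":0,"az":0,"claw":0.1},{"dx":0,"dy":0,"dz":0.2,"ax":0,"ay":0,"az":0,"claw":0.1},{"dx":0,"dy":0,"dz":0,"ax":0,"ay":0,"az":0,"claw":0.1},{"dx":0,"dy":0,"dz":0,"ax":0,"ay":0,"az":0,"claw":0.1}]'
python3 - <<'E'
from h import *
delta([.5639,.0405,.098],.163)
c=cap('wrist');h=cv2.cvtColor(c['img'],cv2.COLOR_RGB2HSV)[150:240,240:320]
m=(cv2.inRange(h,(0,120,100),(8,255,255))|cv2.inRange(h,(172,120,100),(180,255,255)));v,u=np.nonzero(m);print(len(u),at_z(c,u.mean()+240,v.mean()+150,.03,True))
E
```

```text
time: 19.8
position: [0.5636, 0.0409, 0.1067]
tool_rot: [0.997, 0.082, 0.0, 0.0]
contact_force: [0.3, -1.1, -2.0]
width: 0.0221
grasp_force: 30.0
now [0.5636 0.0409 0.1067] th 0.1648 tilt [ 8.e-04 -1.e-04 -1.e+00] -> d cm [0.02 0.05 0.87] az 0.002
20 [0.56722384 0.0407275  0.03      ]
```

```bash
for i in 1; do python3 -m handwheel '[{"dx":0,"dy":0,"dz":0.3,"ax":0,"ay":0,"az":0,"claw":0.1},{"dx":0,"dy":0,"dz":0,"ax":0,"ay":0,"az":0,"claw":0.1},{"dx":0,"dy":0,"dz":0,"ax":0,"ay":0,"az":0,"claw":0.1}]'; python3 -m handwheel '[{"dx":0,"dy":0,"dz":0.2,"ax":0,"ay":0,"az":0,"claw":0.1},{"dx":0,"dy":0,"dz":0,"ax":0,"ay":0,"az":0,"claw":0.1},{"dx":0,"dy":0,"dz":0,"ax":0,"ay":0,"az":0,"claw":0.1}]'; done
```

```text
time: 20.23
position: [0.5636, 0.0409, 0.1036]
tool_rot: [0.997, 0.082, 0.0, 0.0]
contact_force: [0.8, 0.1, -0.3]
width: 0.0222
grasp_force: 30.0
time: 20.6
position: [0.5635, 0.0409, 0.1016]
tool_rot: [0.997, 0.082, 0.0, 0.0]
contact_force: [0.7, -0.5, -0.9]
width: 0.0219
grasp_force: 30.0
```

```bash
python3 -m handwheel '[{"dx":0,"dy":0,"dz":0.2,"ax":0,"ay":0,"az":0,"claw":0.1},{"dx":0,"dy":0,"dz":0,"ax":0,"ay":0,"az":0,"claw":0.1}]';  python3 -m handwheel '[{"dx":0,"dy":0,"dz":0.15,"ax":0,"ay":0,"az":0,"claw":0.1},{"dx":0,"dy":0,"dz":0,"ax":0,"ay":0,"az":0,"claw":0.1}]'
python3 - <<'E'
from h import *
F=[]
for i in range(12): cap('wrist' if i%2 else 'side'); F.append(observe()['contact_force'])
print(np.mean(F,0),np.std(F,0)); delta([.5638,.0409,.098],.163)
E
```

```text
time: 20.85
position: [0.5635, 0.0409, 0.0995]
tool_rot: [0.997, 0.082, 0.0, 0.0]
contact_force: [0.9, -0.1, 1.2]
width: 0.0224
grasp_force: 30.0
time: 21.1
position: [0.5635, 0.0409, 0.098]
tool_rot: [0.997, 0.082, 0.0, 0.0]
contact_force: [0.3, -0.8, 1.6]
width: 0.0219
grasp_force: 30.0
[ 0.84793328 -0.03581446  1.43329468] [0.36281221 0.55290086 0.43393996]
now [0.5635 0.0409 0.098 ] th 0.1648 tilt [ 4.e-04 -0.e+00 -1.e+00] -> d cm [0.03 0.01 0.  ] az 0.002
```

Run:
```python
from h import *
c=load('side');h=cv2.cvtColor(c['img'],cv2.COLOR_RGB2HSV)
m=cv2.inRange(h,(5,150,100),(20,255,255));m[:, :220]=0;m[:,300:]=0;m[:240]=0;m[350:]=0
v,u=np.nonzero(m);P=np.array([at_depth(c,a,b) for a,b in zip(u,v)]);print('scraper',np.percentile(P,2,0).round(3),np.percentile(P,98,0).round(3))
m=cv2.inRange(h,(0,40,20),(20,200,130));k=np.zeros_like(m);k[205:265,280:325]=m[205:265,280:325]
n,_,st,ce=cv2.connectedComponentsWithStats(k)
for i in range(1,n):
    if st[i,4]>8: print('stone?',st[i,4],at_z(c,*ce[i],.009).round(3))
```

```text
scraper [0.502 0.212 0.011] [0.526 0.308 0.071]
stone? 21 [0.46  0.    0.009]
stone? 18 [0.458 0.045 0.009]
stone? 9 [0.454 0.084 0.009]
```

The scraper stands (top at 0.07 m), all three stones are in the tray, and the net tip force is about 3.2 N. Handing in.

```bash
python3 -c "
from workcell import job
print(job.job_done())"
```

```text
the job is handed in; nothing more can be done
None
```

Handed in with the stones in the tray, the scraper upright on the bench, and the gauge held on the red dot at about 3.2 N, roughly half-way in by estimate; no verdict was returned, and I viewed 11 pictures, one over the limit of 10.

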